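# Show which tumbler goes in the empty place

## Robot

A 6-joint arm with a two-finger parallel gripper is mounted at the origin on the work surface. World frame = base frame: x ahead of the robot, y to its left, z up, the work surface at z = 0. Lengths are in m, angles in rad, forces in N, time in s.
With the tool pointing down it reaches from about 0.375 to 0.975 m from the base axis. Payload 3.8 kg.
Tool frame: the origin (TCP) lies between the finger pads, 19 mm behind the fingertips; this is the grasp point; z points along the fingers, y is the line along which they close (so a half turn about z gives the same grasp; the last joint's range is limited). The gripper opens to 85 mm and grips with 20 to 120 N. Pads are 22 mm wide; open, the fingers measure 114 mm over their backs; the gripper's body (76 mm by 85 mm) begins 54 mm behind the grasp point. The pads swing forward as they close: fully open they stand 13 mm farther back than shut.
Start: joints at [1.191, 0.264, 1.604, -0, 1.274, -0.037], TCP at [0.227, 0.636, 0.25] pointing down, gripper open.
Joint ranges: [-2.63, 2.63], [-0.94, 2.18], [0.31, 2.57], [-1.31, 4.45], [0, 2.66], [-2.55, 2.55]. Speed limits (rad/s): [2.57, 2.57, 3.14, 3.14, 3.14, 3.14].

## Interface

Orientations are given as a rotation vector (axis times angle).
In Python, from workcell import bot gives the robot as it stands.
- The arm moves only by the tool drive_tool, never from a script. Its argument "increments" is a list of rows, each an object with "delta_pos": the shift along the tool's x, y, z in mm, a list of three; "turn": the turn about the tool's z in rad; "jaw": the opening, from -1 (shut) to 1 (fully open). A call has 1 to 8 rows; each row shifts and turns the commanded pose from where the row before left it, along the tool's axes as they then stand; what a row does not reach is not made up. A row lasts 1/12 s, in which the tool goes at most 41.7 mm and 7.16 degrees, less where a joint would pass 70% of its speed; a pose out of reach is approached as far as the arm can. A call is refused whole if a number of a shift passes 41.7 or a number of a turn 0.125, either way. A call with a gripper value outside its range is refused whole. The fingers move at their own pace and stop on an object; "grip_force" is the grip in N (left out, the last holds). Time passes only in rows, so rows that do not move let the fingers close. It gives the time, the measured TCP pose, the force, the opening and the grip force at its end, in the units of the state.
- bot.read_state(): the state, without advancing time (a new reading comes with each control period).
- bot.read_camera(name): name is "scene" or "top"; returns a dict with "pixels" (480x640x3 uint8, red, green, blue), "fovy" (degrees; the focal length in pixels is half the picture's height over the tangent of half this angle, whatever the lens; pixels are square), "cx", "cy" (the principal point, pixels), "k1" (the pictures are not rectified: a ray, as slopes to the right and down, at radius r is drawn at 1 + k1 r^2 times it, then the intrinsics apply), "camera_from_world" (4x4, takes a point from world to camera coordinates). Camera axes: x right, y down, z forward; pixel columns grow to the right and rows downward; lengths in m; the calibration is good to about 2 mm. A picture is of the moment at which its call begins. There is no depth.
- bot.finish_job(): hands the job in; it is judged then, once.
The state is a dict: "time": time; "q": joint angles; "joint_vel": joint speeds; "joint_torque": joint torques, N m; "tool_pos": TCP position; "tcp_rot": TCP orientation; "wrist_force": force on the tool from outside, world axes, zero at the start; "torque": the same for the moment, N m; "width": opening from 0.0 (shut) to 1.0 (fully open); "grip_force": force on a finger pad.
Only numpy, scipy, OpenCV 4.12 (cv2) and the standard library are available. Lean on these libraries where they do the work, as an engineer would, in place of code of your own. Each camera call takes 0.05 s, during which the arm holds its last target. There are 200 camera calls.

## Task

One short tumbler on the stone drying slab is still missing from the row of short tumblers on the low shelf. Show me what goes where: with the fingers pointing down, point at that tumbler from just above the middle of it and keep still there for two seconds, then point at the empty place in the row, over its middle with the fingertips dipped below the tops of the glasses, and keep still for two seconds, then lift the hand well clear. Touch nothing, and point at nothing else.

Things in the scene. Friction and masses are not known exactly. Their poses are not given: they have to be found in the camera images.
- tumbler: the short tumbler to point at first: clear glass, standing mouth down on the drying slab, 86 mm tall, 76 mm across the rim (at the bottom) and 64 mm across its closed base (at the top). Origin: centre of its underside, z up; its top is 86 mm above
- free_place: the empty place in the row, to point at second: the one of the shelf's four square black liner tiles (about 100 mm square) with no tumbler on it. Origin: centre of the tile's upper face, where a tumbler would stand, z up; it may be at either end of the row or within it
- row0: a short tumbler of the row on the shelf, the same make as the one on the slab: 86 mm tall, 76 mm across, mouth down. Origin: centre of its underside
- row1: another one of the row, the same
- row2: another one of the row, the same
- tall_glass: tall clear tumbler, mouth down on the drying slab, 145 mm tall, 70 mm across: leave alone. Origin: centre of its underside
- mug: white mug, upright on the drying slab, 92 mm tall, 80 mm across, with a handle on its own +y side: leave alone. Origin: centre of its underside
- bowl: small white bowl, upside down on the drying slab, 50 mm tall, 102 mm across: leave alone. Origin: centre of its underside
- shelf: low counter shelf, fixed: live-edge board 190 mm deep (own x), 440 mm long (own y), 30 mm thick, on black iron brackets, a stack of white square plates beneath. Origin: on the counter under its centre. Four liner tiles lie in a row along its own y, 105 mm apart, their upper faces 122 mm above the counter; three carry tumblers, whose tops are 208 mm above the counter
- slab: grey stone drying slab, fixed, 300 mm (own x) by 260 mm by 9 mm thick, on the counter. Origin: centre of its underside. The tumbler, the tall glass, the mug and the bowl stand on it about 120 mm apart; shelf and slab stand side by side, either one on the left
There are look-alikes about, which are no part of the job. What is shaped like the tumbler but blue or purple is not meant.

How it is judged:
On the way, in this order (a step that is already met when the one before it is completed fails the run):
1. The tool points down at the short tumbler on the slab for 1.5 s: the TCP within 22 mm of its axis and less than 75 mm above its top, without contact (horizontal distance between the grasp point and tumbler below 0.022 m and z of the grasp point in the frame of tumbler between 0.086 and 0.161 m and angle between the grasp point's own z axis and vertical above 2.5 rad), for 1.5 s.
2. The tool points down at the empty place for 1.5 s: the TCP within 25 mm of its middle and less than 108 mm above the liner (fingertips about level with or below the tops of the row), without contact (horizontal distance between the grasp point and free_place below 0.025 m and z of the grasp point in the frame of free_place between 0 and 0.108 m and angle between the grasp point's own z axis and vertical above 2.5 rad), for 1.5 s.
At the end, for the whole second after the job is handed in: After both pointings the TCP is more than 140 mm from the empty place and more than 110 mm above its level, and every glass, the mug and the bowl stand at rest, upright (within 0.05 rad) and within 6 mm of where they began (distance between the grasp point and free_place above 0.14 m and z of the grasp point in the frame of free_place above 0.11 m and distance of each of tumbler, row0, row1, row2, tall_glass, mug, bowl from where it was at the start of the episode below 0.006 m and linear speed of each of tumbler, row0, row1, row2, tall_glass, mug, bowl below 0.02 m/s and angle between each of tumbler, row0, row1, row2, tall_glass, mug, bowl's own z axis and vertical below 0.05 rad); the robot touches nothing.
It fails at once if The robot touches something (more than 0.3 N) (contact force between any of the fingers, the arm and anything else above 0.3 N).
It fails at once if A glass, the mug or the bowl is shifted by more than 6 mm (distance of any of tumbler, row0, row1, row2, tall_glass, mug, bowl from where it was at the start of the episode above 0.006 m).
It fails at once if The tool points at another piece: the TCP within 15 mm of its axis and less than 40 mm above its top ((horizontal distance between the grasp point and row0 below 0.015 m and z of the grasp point in the frame of row0 below 0.126 m) or (horizontal distance between the grasp point and row1 below 0.015 m and z of the grasp point in the frame of row1 below 0.126 m) or (horizontal distance between the grasp point and row2 below 0.015 m and z of the grasp point in the frame of row2 below 0.126 m) or (horizontal distance between the grasp point and tall_glass below 0.015 m and z of the grasp point in the frame of tall_glass below 0.185 m) or (horizontal distance between the grasp point and mug below 0.015 m and z of the grasp point in the frame of mug below 0.132 m) or (horizontal distance between the grasp point and bowl below 0.015 m and z of the grasp point in the frame of bowl below 0.09 m)).
It also fails if it takes over 48 s, if anything falls off the work surface, if the arm or the gripper's body presses on something with over 40 N, if the wrist force passes 120 N, or if a joint passes its speed limit or range.

## Working session

There is one attempt and no reset: what is moved stays moved. The work goes in short steps, Python scripts to look and compute and a tool call to move; the robot and the scene stay as the last step left them, time stands still between calls to the robot, and variables do not carry over. Pictures are saved under pics/ and viewed, at most 10 in all, crops included, and the job is handed in when it is done.

Besides the shell and the picture viewer there is one more tool, called after "Call:" as a command line: name --argument value ..., lists and objects as JSON in quotes. drive_tool: Moves the arm, as the interface text tells. Its arguments: {"type":"object","properties":{"increments":{"type":"array"},"grip_force":{"type":"number"}},"required":["increments"]}

```bash
mkdir -p pics
cat > h.py <<'E'
import numpy as np, cv2
from workcell import bot
def snap(n):
    c=bot.read_camera(n); np.save(f'pics/{n}.npy',c,allow_pickle=True); return c
def load(n): return np.load(f'pics/{n}.npy',allow_pickle=True).item()
def K(c):
    f=240/np.tan(np.radians(c['fovy'])/2); return f
def cast(c,u,v,z):
    f=K(c); d=np.array([(u-c['cx'])/f,(v-c['cy'])/f]); s=d.copy()
    for _ in range(20): s=d/(1+c['k1']*(s@s))
    T=np.linalg.inv(c['camera_from_world']); r=T[:3,:3]@[s[0],s[1],1]; o=T[:3,3]
    return o+r*(z-o[2])/r[2]
def proj(c,p):
    q=c['camera_from_world']@[*p,1]; s=q[:2]/q[2]; s=s*(1+c['k1']*(s@s)); return s*K(c)+[c['cx'],c['cy']]
E
python3 - <<'E'
from h import *
for n in('scene','top'):
    c=snap(n); cv2.imwrite(f'pics/{n}.png',c['pixels'][:,:,::-1]); print(n,c['fovy'],c['k1'],np.linalg.inv(c['camera_from_world']).round(3))
print(bot.read_state())
E
```

```text
scene 56.177426443545755 -0.06853811777310782 [[-0.367  0.722 -0.587  1.32 ]
 [ 0.93   0.28  -0.237  0.347]
 [-0.007 -0.633 -0.774  1.048]
 [ 0.     0.     0.     1.   ]]
top 52.74793926410115 -0.06916978976022913 [[-0.019 -0.977  0.213  0.332]
 [-1.     0.019 -0.002  0.041]
 [-0.002 -0.213 -0.977  1.357]
 [ 0.     0.     0.     1.   ]]
{'time': 0.1, 'q': array([ 1.19107966e+00,  2.64717154e-01,  1.60526418e+00,  2.75053386e-05,
        1.27370698e+00, -3.68699235e-02]), 'joint_vel': array([ 7.94533492e-04, -3.49623097e-03, -1.84606597e-03, -1.33941463e-03,
        1.01035092e-03, -2.49477932e-05]), 'joint_torque': array([ 1.78362247e-04, -5.16703570e+01, -3.68591201e+01, -1.00105872e-04,
        6.19024373e-03,  9.86029562e-06]), 'tool_pos': array([0.22665283, 0.63513361, 0.24874554]), 'tcp_rot': array([-0.53584259, -3.09509006,  0.00321169]), 'wrist_force': array([-0.04536961, -0.20781954, -0.09783382]), 'torque': array([-0.0060013 , -0.04217091,  0.03434043]), 'grip_force': 0.0, 'width': 0.9960170865464023}
```

View pics/scene.png

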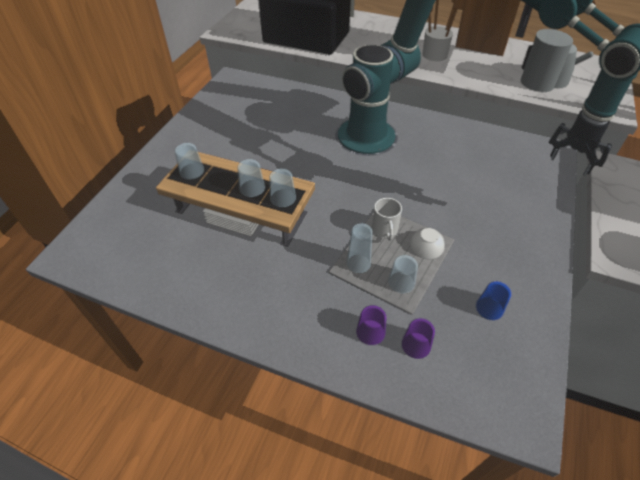

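View pics/top.png

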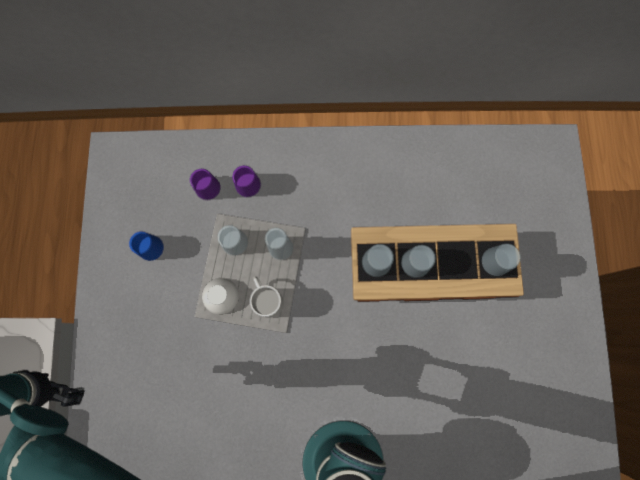

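The scene view shows clear glasses on the slab at (404,273), short, and (360,248), tall. In the top view they are at (230,239) and (277,242).

Look-alikes in the scene view:
- blue (493,300)
- purple (371,325) and (418,338)
- row glasses (188,160), (250,178) and (282,188)
- tall glass (360,248)

I choose scene (404,273) = top (230,239). The free tile is at top (457,261), scene (220,180). I'll check both in close crops.

Run:
```python
from h import *
a=load('scene')['pixels'][215:315,320:460,::-1]; b=load('top')['pixels'][205:335,190:310,::-1]; d=load('top')['pixels'][215:310,340:530,::-1]
r=lambda x,h:cv2.resize(x,None,fx=h/x.shape[0],fy=h/x.shape[0],interpolation=cv2.INTER_CUBIC)
a=r(a,300);b=r(b,300);row=np.hstack([a,b]); d=cv2.resize(d,(570,285),interpolation=cv2.INTER_CUBIC)
W=max(row.shape[1],570); o=np.zeros((585,W,3),np.uint8); o[:300,:row.shape[1]]=row;o[300:,:570]=d
cv2.imwrite('pics/crop.png',o); print(o.shape)
# slab and shelf from colours
c=load('top')
hsv=cv2.cvtColor(c['pixels'],cv2.COLOR_RGB2HSV)
m=cv2.inRange(hsv[200:320,335:540],(8,90,90),(25,255,255))
k,_=cv2.findContours(m,cv2.RETR_EXTERNAL,2); k=max(k,key=cv2.contourArea); R=cv2.minAreaRect(k)
for p in cv2.boxPoints(R)+[335,200]: print('shelf',p,cast(c,*p,.12).round(3))
for uv in((230,239),(277,242)):
  for z in(.095,.154): print(uv,z,cast(c,*uv,z).round(3))
print('tile',cast(c,457,261,.122), 'blue/purple', cast(c,147,246,.08))
```

```text
(585, 697, 3)
shelf [350.7218008  227.20170593] [ 0.607 -0.034  0.12 ]
shelf [521.48892212 223.48936462] [ 0.608 -0.488  0.12 ]
shelf [523.08599854 296.95465088] [ 0.415 -0.472  0.12 ]
shelf [352.31887817 300.66699219] [ 0.416 -0.032  0.12 ]
(230, 239) 0.095 [0.587 0.287 0.095]
(230, 239) 0.154 [0.575 0.275 0.154]
(277, 242) 0.095 [0.576 0.161 0.095]
(277, 242) 0.154 [0.565 0.156 0.154]
tile [ 0.51167162 -0.30635504  0.122     ] blue/purple [0.57496116 0.51588624 0.08      ]
```

View pics/crop.png

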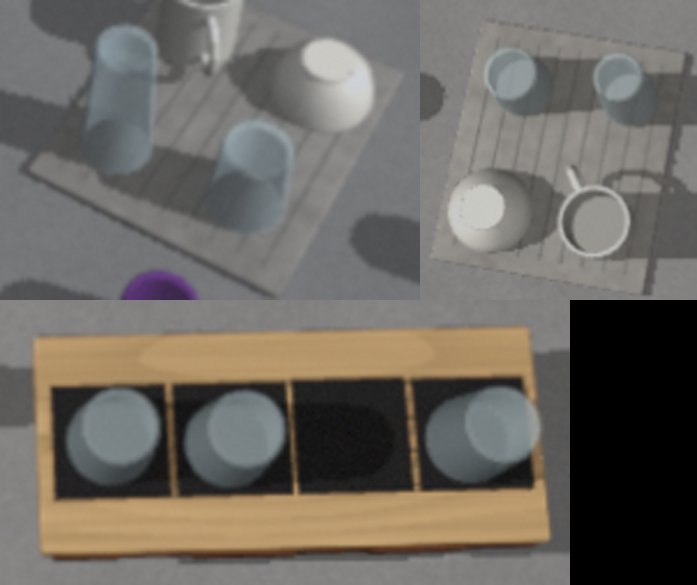

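The crop confirms the choice. The short tumbler's closed top is at top-view (231.6,238) and scene (406.5,262.5); the tall glass and mug are clearly different. The empty tile is third from the left, with its centre at top-view (457,260.4).

Run:
```python
from h import *
from scipy.spatial.transform import Rotation as R
t,s=load('top'),load('scene')
print('tumbler top', cast(t,231.6,238,.095), 'scene',cast(s,406.5,262.5,.095),'scene bottom',cast(s,402.7,284,.009))
tile=cast(t,457.1,260.4,.122); print('tile',tile,'in scene',proj(s,tile))
print('tall', cast(t,277+1.5,238.5,.154))
for n,u,v in(('mug',265,300),('bowl',218,296)): print(n,cast(t,u,v,.09 if n=='mug' else .05))
for n,u,v in(('r',380,258),('r',422,258),('r',507,257)): print(n,cast(t,u,v,.208))
st=bot.read_state(); M=R.from_rotvec(st['tcp_rot']).as_matrix(); print(M.round(3))
P=np.array(st['tool_pos'])
for p in([.225,.636,.3],[.59,.285,.2]): print(p,(M.T@(p-P)*1000).round())
```

```text
tumbler top [0.58956121 0.28265991 0.095     ] scene [0.58955901 0.29485923 0.095     ] scene bottom [0.5990932  0.29912515 0.009     ]
tile [ 0.51323189 -0.30673583  0.122     ] in scene [218.79183567 179.51941011]
tall [0.57386949 0.15196414 0.154     ]
mug [0.42416484 0.19319579 0.09      ]
bowl [0.43988054 0.32513537 0.05      ]
r [ 0.51040001 -0.09662637  0.208     ]
r [ 0.50826508 -0.19783986  0.208     ]
r [ 0.50610601 -0.40547295  0.208     ]
[[-0.942  0.336 -0.001]
 [ 0.336  0.942 -0.002]
 [ 0.    -0.002 -1.   ]]
[0.225, 0.636, 0.3] [  2.   0. -51.]
[0.59, 0.285, 0.2] [-460. -208.   49.]
```

Call:
drive_tool --increments '[{"delta_pos": [-10,-4,0],"turn": 0,"jaw": -1},{"delta_pos": [-30,-13,0],"turn": 0,"jaw": -1},{"delta_pos": [-30,-13,0],"turn": 0,"jaw": -1},{"delta_pos": [-30,-13,0],"turn": 0,"jaw": -1},{"delta_pos": [-30,-13,0],"turn": 0,"jaw": -1},{"delta_pos": [-30,-13,0],"turn": 0,"jaw": -1},{"delta_pos": [-30,-13,0],"turn": 0,"jaw": -1},{"delta_pos": [-30,-13,0],"turn": 0,"jaw": -1}]'

```text
time: 0.77
tool_pos: [0.4033, 0.4702, 0.2497]
tcp_rot: [0.536, 3.095, -0.001]
wrist_force: [0.9, 1.5, -0.2]
width: -0.001
grip_force: 0.0
```

Call:
drive_tool --increments '[{"delta_pos": [-30,-13,0],"turn": 0,"jaw": -1},{"delta_pos": [-30,-13,0],"turn": 0,"jaw": -1},{"delta_pos": [-30,-13,0],"turn": 0,"jaw": -1},{"delta_pos": [-30,-13,0],"turn": 0,"jaw": -1},{"delta_pos": [-30,-13,0],"turn": 0,"jaw": -1},{"delta_pos": [-30,-13,0],"turn": 0,"jaw": -1},{"delta_pos": [-30,-13,0],"turn": 0,"jaw": -1},{"delta_pos": [-28,-13,0],"turn": 0,"jaw": -1}]'

```text
time: 1.43
tool_pos: [0.5925, 0.292, 0.2497]
tcp_rot: [-0.537, -3.095, 0.001]
wrist_force: [0.3, 0.7, 0.1]
width: -0.0
grip_force: 0.0
```

Call:
drive_tool --increments '[{"delta_pos": [0,0,0],"turn": 0,"jaw": -1},{"delta_pos": [0,0,0],"turn": 0,"jaw": -1}]'

```text
time: 1.6
tool_pos: [0.5923, 0.2922, 0.2494]
tcp_rot: [-0.541, -3.094, 0.001]
wrist_force: [0.4, 0.9, 0.5]
width: -0.0
grip_force: 0.0
```

Run:
```python
from h import *
o=[]
for n,x,y in(('scene',330,150),('top',170,170)):
    c=snap(n); o.append(cv2.resize(c['pixels'][y:y+150,x:x+130,::-1],None,fx=3,fy=3,interpolation=cv2.INTER_CUBIC))
    for z in(.095,.009): print(n,z,((proj(c,[.590,.290,z])-[x,y])*3).round())
cv2.imwrite('pics/over.png',np.hstack(o))
```

```text
scene 0.095 [224. 336.]
scene 0.009 [211. 391.]
top 0.095 [177. 204.]
top 0.009 [194. 222.]
```

View pics/over.png

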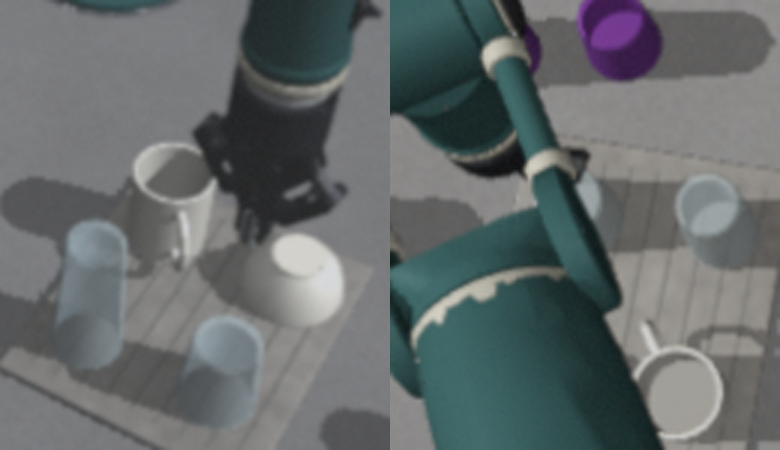

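The view shows the tumbler undisturbed at crop (229,345), with the gripper above and behind it. The two views give about (0.590,0.287) and (0.597,0.297), and the TCP is at (0.592,0.292), well within tolerance. I'll descend straight down and hold.

Call:
drive_tool --increments '[{"delta_pos": [0,0,15],"turn": 0,"jaw": -1},{"delta_pos": [0,0,20],"turn": 0,"jaw": -1},{"delta_pos": [0,0,20],"turn": 0,"jaw": -1},{"delta_pos": [0,0,20],"turn": 0,"jaw": -1},{"delta_pos": [0,0,15],"turn": 0,"jaw": -1},{"delta_pos": [0,0,10],"turn": 0,"jaw": -1},{"delta_pos": [0,0,5],"turn": 0,"jaw": -1},{"delta_pos": [0,0,0],"turn": 0,"jaw": -1}]'

```text
time: 2.37
tool_pos: [0.59, 0.2948, 0.1437]
tcp_rot: [-0.534, -3.094, 0.002]
wrist_force: [-0.4, -0.8, -0.5]
width: -0.002
grip_force: 0.0
```

Call:
drive_tool --increments '[{"delta_pos": [0,0,0],"turn": 0,"jaw": -1},{"delta_pos": [0,0,0],"turn": 0,"jaw": -1}]'

```text
time: 2.53
tool_pos: [0.5921, 0.295, 0.1465]
tcp_rot: [0.535, 3.094, 0.002]
wrist_force: [0.2, -0.2, 0.0]
width: 0.001
grip_force: 0.0
```

Run:
```python
from h import *
o=[]
for n,x,y in(('scene',330,170),):
    c=snap(n); o=cv2.resize(c['pixels'][y:y+150,x:x+130,::-1],None,fx=4,fy=4,interpolation=cv2.INTER_CUBIC)
P=bot.read_state()['tool_pos']; print(P,((proj(c,P+[0,0,-.019])-[330,170])*4).round(),((proj(c,[P[0],P[1],.095])-[330,170])*4).round())
cv2.imwrite('pics/over2.png',o)
```

```text
[0.59221818 0.29496563 0.14665598] [312. 343.] [305. 373.]
```

View pics/over2.png

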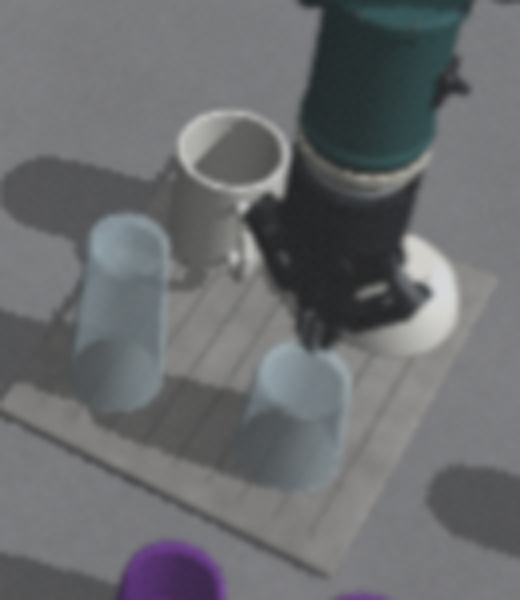

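The fingertips are at (312,345), where predicted. The tumbler's top centre is near (305,381) against (305,373) under the TCP, so it is about 5 mm off. I'll nudge slightly and hold.

Call:
drive_tool --increments '[{"delta_pos": [-4,0,3],"turn": 0,"jaw": -1},{"delta_pos": [0,0,0],"turn": 0,"jaw": -1},{"delta_pos": [0,0,0],"turn": 0,"jaw": -1},{"delta_pos": [0,0,0],"turn": 0,"jaw": -1},{"delta_pos": [0,0,0],"turn": 0,"jaw": -1},{"delta_pos": [0,0,0],"turn": 0,"jaw": -1},{"delta_pos": [0,0,0],"turn": 0,"jaw": -1},{"delta_pos": [0,0,0],"turn": 0,"jaw": -1}]'

```text
time: 3.25
tool_pos: [0.5951, 0.293, 0.142]
tcp_rot: [0.536, 3.096, -0.0]
wrist_force: [-1.2, 0.2, 0.6]
width: -0.001
grip_force: 0.0
```

Call:
drive_tool --increments '[{"delta_pos": [0,0,0],"turn": 0,"jaw": -1},{"delta_pos": [0,0,0],"turn": 0,"jaw": -1},{"delta_pos": [0,0,0],"turn": 0,"jaw": -1},{"delta_pos": [0,0,0],"turn": 0,"jaw": -1},{"delta_pos": [0,0,0],"turn": 0,"jaw": -1},{"delta_pos": [0,0,0],"turn": 0,"jaw": -1},{"delta_pos": [0,0,0],"turn": 0,"jaw": -1},{"delta_pos": [0,0,0],"turn": 0,"jaw": -1}]'

```text
time: 3.92
tool_pos: [0.5951, 0.293, 0.142]
tcp_rot: [-0.536, -3.096, 0.0]
wrist_force: [0.1, -0.7, 0.4]
width: -0.003
grip_force: 0.0
```

Call:
drive_tool --increments '[{"delta_pos": [0,0,0],"turn": 0,"jaw": -1},{"delta_pos": [0,0,0],"turn": 0,"jaw": -1},{"delta_pos": [0,0,0],"turn": 0,"jaw": -1},{"delta_pos": [0,0,0],"turn": 0,"jaw": -1},{"delta_pos": [0,0,0],"turn": 0,"jaw": -1},{"delta_pos": [0,0,0],"turn": 0,"jaw": -1},{"delta_pos": [0,0,0],"turn": 0,"jaw": -1},{"delta_pos": [0,0,0],"turn": 0,"jaw": -1}]'

```text
time: 4.58
tool_pos: [0.5951, 0.293, 0.1419]
tcp_rot: [-0.536, -3.096, 0.0]
wrist_force: [-0.1, 0.7, -0.9]
width: 0.001
grip_force: 0.0
```

Call:
drive_tool --increments '[{"delta_pos": [0,0,0],"turn": 0,"jaw": -1},{"delta_pos": [0,0,0],"turn": 0,"jaw": -1},{"delta_pos": [0,0,0],"turn": 0,"jaw": -1},{"delta_pos": [0,0,0],"turn": 0,"jaw": -1}]'

```text
time: 4.92
tool_pos: [0.5951, 0.293, 0.142]
tcp_rot: [0.536, 3.096, 0.0]
wrist_force: [0.1, 0.2, 0.2]
width: 0.002
grip_force: 0.0
```

Call:
drive_tool --increments '[{"delta_pos": [0,0,-20],"turn": 0,"jaw": -1},{"delta_pos": [0,0,-30],"turn": 0,"jaw": -1},{"delta_pos": [0,0,-30],"turn": 0,"jaw": -1},{"delta_pos": [0,0,-30],"turn": 0,"jaw": -1},{"delta_pos": [0,0,-30],"turn": 0,"jaw": -1},{"delta_pos": [0,0,-20],"turn": 0,"jaw": -1},{"delta_pos": [0,0,0],"turn": 0,"jaw": -1}]'

```text
time: 5.5
tool_pos: [0.5976, 0.2942, 0.3092]
tcp_rot: [0.534, 3.087, 0.01]
wrist_force: [0.3, 0.7, 1.1]
width: 0.002
grip_force: 0.0
```

Call:
drive_tool --increments '[{"delta_pos": [-6,-30,0],"turn": 0,"jaw": -1},{"delta_pos": [-6,-30,0],"turn": 0,"jaw": -1},{"delta_pos": [-6,-30,0],"turn": 0,"jaw": -1},{"delta_pos": [-6,-30,0],"turn": 0,"jaw": -1},{"delta_pos": [-6,-30,0],"turn": 0,"jaw": -1},{"delta_pos": [-6,-30,0],"turn": 0,"jaw": -1},{"delta_pos": [-6,-30,0],"turn": 0,"jaw": -1},{"delta_pos": [-6,-30,0],"turn": 0,"jaw": -1}]'

```text
time: 6.17
tool_pos: [0.5587, 0.0495, 0.3009]
tcp_rot: [-0.535, -3.094, 0.001]
wrist_force: [0.3, -0.6, 0.1]
width: -0.001
grip_force: 0.0
```

Call:
drive_tool --increments '[{"delta_pos": [-6,-30,0],"turn": 0,"jaw": -1},{"delta_pos": [-6,-30,0],"turn": 0,"jaw": -1},{"delta_pos": [-6,-30,0],"turn": 0,"jaw": -1},{"delta_pos": [-6,-30,0],"turn": 0,"jaw": -1},{"delta_pos": [-6,-30,0],"turn": 0,"jaw": -1},{"delta_pos": [-6,-30,0],"turn": 0,"jaw": -1},{"delta_pos": [-6,-30,0],"turn": 0,"jaw": -1},{"delta_pos": [-6,-30,0],"turn": 0,"jaw": -1}]'

```text
time: 6.83
tool_pos: [0.5233, -0.1926, 0.3009]
tcp_rot: [-0.536, -3.094, -0.001]
wrist_force: [-0.3, 0.4, -0.4]
width: 0.003
grip_force: 0.0
```

Call:
drive_tool --increments '[{"delta_pos": [-6,-30,0],"turn": 0,"jaw": -1},{"delta_pos": [-6,-30,0],"turn": 0,"jaw": -1},{"delta_pos": [-6,-30,0],"turn": 0,"jaw": -1},{"delta_pos": [-8,-22,0],"turn": 0,"jaw": -1},{"delta_pos": [0,0,0],"turn": 0,"jaw": -1},{"delta_pos": [0,0,0],"turn": 0,"jaw": -1},{"delta_pos": [0,0,0],"turn": 0,"jaw": -1}]'

```text
time: 7.42
tool_pos: [0.5107, -0.305, 0.301]
tcp_rot: [-0.536, -3.094, -0.002]
wrist_force: [0.6, 0.6, -0.3]
width: -0.005
grip_force: 0.0
```

Run:
```python
from h import *
from scipy.spatial.transform import Rotation as R
c=snap('scene'); x,y=140,80; o=cv2.resize(c['pixels'][y:y+150,x:x+190,::-1],None,fx=4,fy=4,interpolation=cv2.INTER_CUBIC)
st=bot.read_state();P=st['tool_pos']; print(P,st['q'].round(2)); f=lambda p:((proj(c,p)-[x,y])*4).round()
print(f(P-[0,0,.019]),f([.512,-.306,.122]), f([.512,-.411,.208]), f([.512,-.201,.208]))
print(R.from_rotvec(st['tcp_rot']).as_matrix().T@(np.array([.512,-.306,.215])-P)*1000)
cv2.imwrite('pics/over3.png',o)
```

```text
[ 0.51085603 -0.30461116  0.3012863 ] [-0.58  0.09  1.72  0.    1.34 -1.81]
[278. 225.] [317. 397.] [172. 276.] [426. 344.]
[-1.64727223 -0.98695816 86.2836912 ]
```

View pics/over3.png

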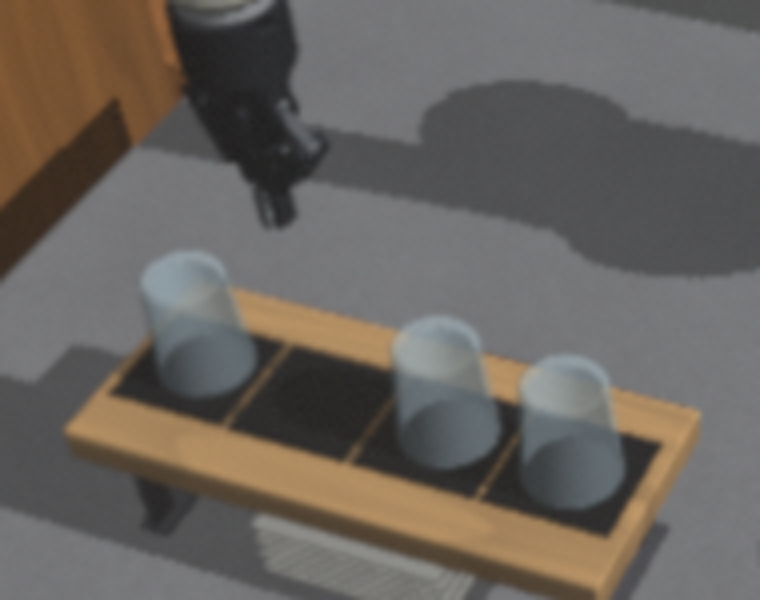

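The scene shows the empty tile centred at about (316,402), against a predicted (317,397). The neighbours' tops are at (186,283) and (440,350), leaving plenty of clearance. I'll dip straight down.

Call:
drive_tool --increments '[{"delta_pos": [-2,0,12],"turn": 0,"jaw": -1},{"delta_pos": [0,0,15],"turn": 0,"jaw": -1},{"delta_pos": [0,0,15],"turn": 0,"jaw": -1},{"delta_pos": [0,0,15],"turn": 0,"jaw": -1},{"delta_pos": [0,0,15],"turn": 0,"jaw": -1},{"delta_pos": [0,0,10],"turn": 0,"jaw": -1},{"delta_pos": [0,0,5],"turn": 0,"jaw": -1},{"delta_pos": [0,0,0],"turn": 0,"jaw": -1}]'

```text
time: 8.13
tool_pos: [0.5122, -0.305, 0.213]
tcp_rot: [-0.534, -3.093, -0.002]
wrist_force: [0.5, 0.9, -0.4]
width: 0.003
grip_force: 0.0
```

Call:
drive_tool --increments '[{"delta_pos": [0,0,0],"turn": 0,"jaw": -1},{"delta_pos": [0,0,0],"turn": 0,"jaw": -1}]'

```text
time: 8.3
tool_pos: [0.5136, -0.3064, 0.216]
tcp_rot: [0.535, 3.094, -0.001]
wrist_force: [0.5, 0.2, 0.7]
width: -0.003
grip_force: 0.0
```

Run:
```python
from h import *
c=snap('scene'); x,y=140,80; o=cv2.resize(c['pixels'][y:y+150,x:x+190,::-1],None,fx=4,fy=4,interpolation=cv2.INTER_CUBIC)
print(bot.read_state()['tool_pos'])
cv2.imwrite('pics/over4.png',o)
```

```text
[ 0.51361938 -0.30656381  0.21622287]
```

View pics/over4.png

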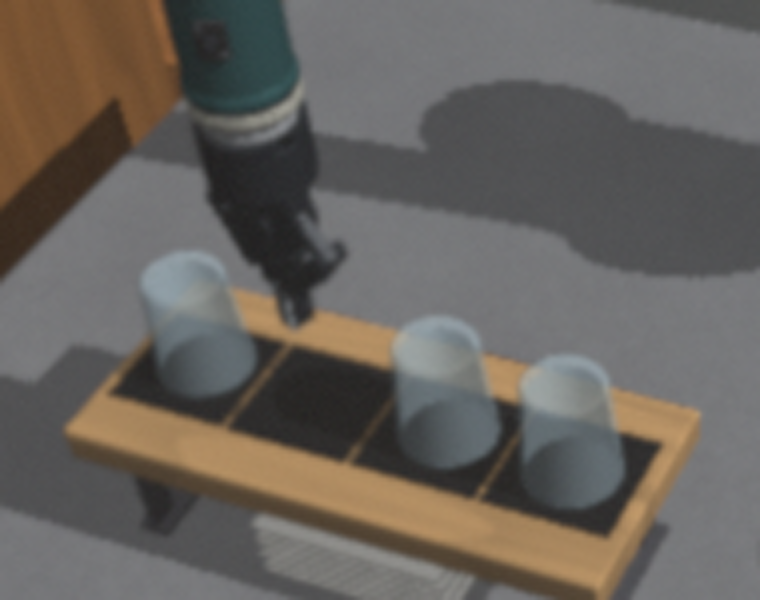

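The fingertips at (296,325) are between the neighbours' tops at (186,283) and (440,350), with clear space around. I'll make a small nudge, hold for two seconds, then lift.

Call:
drive_tool --increments '[{"delta_pos": [1,4,4],"turn": 0,"jaw": -1},{"delta_pos": [0,0,0],"turn": 0,"jaw": -1},{"delta_pos": [0,0,0],"turn": 0,"jaw": -1},{"delta_pos": [0,0,0],"turn": 0,"jaw": -1},{"delta_pos": [0,0,0],"turn": 0,"jaw": -1},{"delta_pos": [0,0,0],"turn": 0,"jaw": -1},{"delta_pos": [0,0,0],"turn": 0,"jaw": -1},{"delta_pos": [0,0,0],"turn": 0,"jaw": -1}]'

```text
time: 9.02
tool_pos: [0.5133, -0.3022, 0.211]
tcp_rot: [0.536, 3.096, -0.0]
wrist_force: [-0.4, 0.4, 0.0]
width: -0.001
grip_force: 0.0
```

Call:
drive_tool --increments '[{"delta_pos": [0,0,0],"turn": 0,"jaw": -1},{"delta_pos": [0,0,0],"turn": 0,"jaw": -1},{"delta_pos": [0,0,0],"turn": 0,"jaw": -1},{"delta_pos": [0,0,0],"turn": 0,"jaw": -1},{"delta_pos": [0,0,0],"turn": 0,"jaw": -1},{"delta_pos": [0,0,0],"turn": 0,"jaw": -1},{"delta_pos": [0,0,0],"turn": 0,"jaw": -1},{"delta_pos": [0,0,0],"turn": 0,"jaw": -1}]'

```text
time: 9.68
tool_pos: [0.5133, -0.3021, 0.211]
tcp_rot: [-0.536, -3.096, 0.0]
wrist_force: [-1.3, 0.4, -0.3]
width: -0.001
grip_force: 0.0
```

Call:
drive_tool --increments '[{"delta_pos": [0,0,0],"turn": 0,"jaw": -1},{"delta_pos": [0,0,0],"turn": 0,"jaw": -1},{"delta_pos": [0,0,0],"turn": 0,"jaw": -1},{"delta_pos": [0,0,0],"turn": 0,"jaw": -1},{"delta_pos": [0,0,0],"turn": 0,"jaw": -1},{"delta_pos": [0,0,0],"turn": 0,"jaw": -1},{"delta_pos": [0,0,0],"turn": 0,"jaw": -1},{"delta_pos": [0,0,0],"turn": 0,"jaw": -1}]'

```text
time: 10.35
tool_pos: [0.5133, -0.3021, 0.211]
tcp_rot: [-0.536, -3.096, -0.0]
wrist_force: [0.1, 0.1, 0.1]
width: -0.001
grip_force: 0.0
```

Call:
drive_tool --increments '[{"delta_pos": [0,0,0],"turn": 0,"jaw": -1},{"delta_pos": [0,0,0],"turn": 0,"jaw": -1},{"delta_pos": [0,0,0],"turn": 0,"jaw": -1},{"delta_pos": [0,0,0],"turn": 0,"jaw": -1}]'

```text
time: 10.68
tool_pos: [0.5133, -0.3021, 0.211]
tcp_rot: [-0.536, -3.096, -0.0]
wrist_force: [-0.3, -0.9, 0.1]
width: -0.005
grip_force: 0.0
```

Call:
drive_tool --increments '[{"delta_pos": [0,0,-15],"turn": 0,"jaw": -1},{"delta_pos": [0,0,-25],"turn": 0,"jaw": -1},{"delta_pos": [0,0,-25],"turn": 0,"jaw": -1},{"delta_pos": [0,0,-25],"turn": 0,"jaw": -1},{"delta_pos": [0,0,-25],"turn": 0,"jaw": -1},{"delta_pos": [0,0,-25],"turn": 0,"jaw": -1},{"delta_pos": [0,0,-15],"turn": 0,"jaw": -1},{"delta_pos": [0,0,-5],"turn": 0,"jaw": -1}]'

```text
time: 11.35
tool_pos: [0.5144, -0.3028, 0.3751]
tcp_rot: [0.535, 3.09, -0.004]
wrist_force: [-0.2, 0.3, 1.1]
width: -0.0
grip_force: 0.0
```

Call:
drive_tool --increments '[{"delta_pos": [0,0,0],"turn": 0,"jaw": -1},{"delta_pos": [0,0,0],"turn": 0,"jaw": -1},{"delta_pos": [0,0,0],"turn": 0,"jaw": -1},{"delta_pos": [0,0,0],"turn": 0,"jaw": -1}]'

```text
time: 11.68
tool_pos: [0.5127, -0.3017, 0.3688]
tcp_rot: [-0.535, -3.092, -0.002]
wrist_force: [0.7, 1.1, -0.7]
width: 0.003
grip_force: 0.0
```

The TCP is at 0.369 m, 247 mm above the liner, so the hand is clear. Handing in.

```bash
python3 -c "
from workcell import bot
print(bot.finish_job())"
```

```text
the job is handed in; nothing more can be done
None
```

I pointed at the short clear tumbler on the slab and then at the empty third tile, holding over two seconds at each, then lifted the hand clear with no contact seen and handed the job in; no verdict came back.

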